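# Open the child-safe cap of the wood-oil canister

## Robot

A 6-joint arm with a two-finger parallel gripper is mounted at the origin on the work surface. World frame = base frame: x ahead of the robot, y to its left, z up, the work surface at z = 0. Lengths are in m, angles in rad, forces in N, time in s.
With the tool pointing down it reaches from about 0.3 to 0.775 m from the base axis. Payload 14.6 kg.
Tool frame: the origin (TCP) lies between the finger pads; the fingertips stand 8 mm ahead of it and the grasp point (between the pads) lies 11 mm behind it (ctrl.tip_reach is the distance from the TCP to the fingertips, in m); y points along the fingers, z is the direction in which the jaws open and shut, and the axes are right-handed (so a half turn about y gives the same grasp; the last joint's range is limited). The gripper opens to 94 mm and grips with 3 to 60 N. Pads are 16 mm wide; open, the fingers measure 119 mm over their backs; the gripper's body (75 mm by 177 mm) begins 78 mm behind the grasp point.
Start: joints at [1.113, 0.3, 1.521, -0, 1.321, -0.067], TCP at [0.21, 0.509, 0.213] pointing down, gripper open.
Joint ranges: [-3.03, 3.03], [-0.79, 2.21], [0.23, 2.52], [-1.04, 4.18], [0, 3.07], [-2.55, 2.55]. Speed limits (rad/s): [2.22, 2.22, 2.57, 3.14, 3.14, 3.14].

## Interface

Orientations are given as [roll, pitch, yaw] about the fixed x, y, z axes, in that order (R = Rz(yaw) Ry(pitch) Rx(roll)).
In Python, from station import ctrl gives the robot as it stands.
- The arm moves only by the tool play_rows, never from a script. Its arguments are lists of equal length, an entry for each row: "twist": the turn, a rotation vector about the world's x, y, z as a fraction of full scale, a list of three; "travel": the shift along the world's x, y, z as a fraction of full scale, a list of three; "grip": the gripper's target within -1 to 1 (shut at 1, half-way at 0, fully open at -1). A call has 1 to 12 rows; each row shifts and turns the commanded pose from where the row before left it; what a row does not reach is not made up. Full scale, the value 1, is 5 cm for a shift and 90 degrees for a turn. A row lasts 1/10 s, in which the tool goes at most 50 mm and 8.59 degrees, less where a joint would pass 70% of its speed; a pose out of reach is approached as far as the arm can. A call with a number of a shift or a turn outside -1 to 1 is refused whole. A call with a gripper value outside its range is refused whole. The fingers move at their own pace and stop on an object; "force" is the grip in N (left out, the last holds). Time passes only in rows, so rows that do not move let the fingers close. It gives the time, the measured TCP pose, the force and the opening at its end, in the units of the state.
- ctrl.get_obs(): the state, without advancing time (a new reading comes with each control period).
- ctrl.camera(name): name is "scene" or "top" or "wrist"; returns a dict with "img" (420x560x3 uint8, red, green, blue), "vfov" (degrees; the focal length in pixels is half the picture's height over the tangent of half this angle, whatever the lens; pixels are square), "cx", "cy" (the principal point, pixels), "rvec" (rotation vector, rad) and "tvec" (3), from world to camera coordinates, as OpenCV has them. Camera axes: x right, y down, z forward; pixel columns grow to the right and rows downward; lengths in m; the calibration is good to about 2 mm. The wrist camera is an equidistant fisheye: a pixel r from the principal point sees the ray r / f radians off the axis. A picture is of the moment at which its call begins. There is no depth.
- ctrl.hand_in(): hands the job in, once; it reports no verdict.
Trained networks look in a picture, given as the dict that the camera call returned (one of the last four; its "shot" number tells which), for a name from the list of things; names that differ only in an ending like _2 or _b are one class to them, and where a whole thing is asked for, a point or a joint stands for the part that bears it (a point fixed in the world has none). Each returns a list of dicts, best first, with "confidence" (0 to 1); they miss things now and then, are a little off and sometimes report something else, mostly with a low value. They report only what shows in the picture. A call takes as long as a camera call.
- ctrl.boxes_of(name, picture): "point" ([column, row] in pixels, amid what is visible of it).
- ctrl.trace(name, picture): "pixels" (420x560 bool, what is visible of it) and "point" ([column, row] in pixels, amid what is visible of it).
The state is a dict: "time_s": time; "qpos": joint angles; "joint_vel": joint speeds; "tau": joint torques, N m; "ee_pos": TCP position; "eef_rot": TCP orientation; "force": force on the tool from outside, world axes, zero at the start; "moment": the same for the moment, N m; "grip_width": finger opening in m.
Only numpy, scipy, OpenCV 4.12 (cv2) and the standard library are available. Lean on these libraries where they do the work, as an engineer would, in place of code of your own. Each camera call takes 0.05 s, during which the arm holds its last target.

## Task

Open the white oil canister: its grey child-safe cap only releases while it is pressed firmly down, so press it, turn it anticlockwise (seen from above) a little more than a quarter turn, regripping if you need to, and lift it straight off. Set the cap down on the round wooden board, open side down, without dropping it, let go, and leave the mug, the candle tin and the glass jar where they stand.

Things in the scene. Friction and masses are not known exactly. Their poses are not given: they have to be found in the camera images.
- canister: white plastic canister 108 x 84 mm in a plywood caddy (150 x 120 mm, 55 mm high) screwed to the counter: it cannot move. Origin: centre of the caddy's underside, on the counter; z up, x along the longer side. Its flat shoulder is 150 mm above the counter.
- cap: grey round cap, 62 mm across (16 facets), 32 mm high, 70 g, hollow, open below. Origin: centre of its open rim (underside), z up. Locked, its x axis is parallel to the canister's x (6 degrees of play) and the rim is 10 mm above the shoulder. It is free of the neck once the rim is 30 mm above that.
- board: round light-wood serving board, 180 mm across, 16 mm thick, flat top, lying loose on the counter (0.7 kg). Origin: centre of its underside, z up.
- mug: white ceramic mug, 80 mm across, 90 mm high, origin at the centre of its underside; leave it alone
- candle: black candle tin with steel lid, 79 mm across, 87 mm high, origin at the centre of its underside; leave it alone
- jar: clear glass jar with cork lid, 94 mm across, 125 mm high, origin at the centre of its underside; leave it alone
- neck_root (a point): foot of the neck, on the shoulder's middle. The upright neck is 28 mm high, 49 mm across, with bayonet tracks for the cap's lugs; at 100 degrees anticlockwise of the locked place (within about 5, then a stop) are open slots where the cap lifts straight off, or pops up 11 mm by itself if let go.
- cap_top (a point): centre of the cap's flat top, 32 mm above its rim; a ridge 50 x 9 mm, 4 mm high, lies across it along the cap's x. A sprung valve disc in the neck pushes the cap up with 9 N when locked; it takes 13 N to press the lugs out of their notches and 15 N to reach the hard bottom.
- cap_lugs (a point): on the cap's axis, level with the top of its two hidden lugs (9 mm above the rim, on the cap's x). Locked, they sit in notches: it turns only while pressed down clear of them (a few mm, nearly to the bottom), and only anticlockwise. From about 40 degrees on, the neck itself keeps it down, so it can be let go and regripped.

How it is judged:
On the way, in this order (a step that is already met when the one before it is completed fails the run):
1. the cap, pressed down, is turned at least 30 degrees out of its lock (z of cap in the frame of canister below 0.158 m and angle between the x axis of cap and the x axis of canister, either way round above 0.52 rad).
2. the cap is lifted clear of the neck, roughly upright (z of cap in the frame of canister above 0.19 m and angle between cap's own z axis and vertical below 0.5 rad).
At the end, for the whole second after the job is handed in: The cap lies flat (within 0.1 rad), open side down, on top of the board, its centre within 70 mm of the board's centre, released and at rest; the board lies flat on the counter (horizontal distance between cap and board below 0.07 m and z of cap in the frame of board between 0.012 and 0.02 m and angle between cap's own z axis and vertical below 0.1 rad and angle between board's own z axis and vertical below 0.05 rad and height (world z) of board below 0.004 m and linear speed of cap below 0.02 m/s and contact force between the fingers and cap below 0.1 N); the robot touches nothing.
It fails at once if the mug is moved more than 30 mm (distance of mug from where it was at the start of the episode above 0.03 m).
It fails at once if the candle tin is moved more than 30 mm (distance of candle from where it was at the start of the episode above 0.03 m).
It fails at once if the glass jar is moved more than 30 mm (distance of jar from where it was at the start of the episode above 0.03 m).
It fails at once if the cap is dropped: it moves faster than 0.6 m/s while not held (contact force between the fingers and cap below 0.1 N and linear speed of cap above 0.6 m/s).
It also fails if it takes over 61 s, if anything falls off the work surface, if the arm or the gripper's body presses on something with over 40 N, if the wrist force passes 120 N, or if a joint passes its speed limit or range.

## Working session

There is one attempt and no reset: what is moved stays moved. The work goes in short steps, Python scripts to look and compute and a tool call to move; the robot and the scene stay as the last step left them, time stands still between calls to the robot, and variables do not carry over. Pictures are saved under pics/ and viewed, and the job is handed in when it is done.

Besides the shell and the picture viewer there is one more tool, called after "Call:" as name(argument=value, ...) on one line, values as JSON. play_rows: Moves the arm, as the interface text tells. Its arguments: {"type":"object","properties":{"twist":{"type":"array"},"travel":{"type":"array"},"grip":{"type":"array"},"force":{"type":"number"}},"required":["twist","travel","grip"]}

```bash
ls; mkdir -p pics; cat > look.py <<'E'
import sys,cv2,numpy as np
from station import ctrl
for n in sys.argv[2:]:
    p=ctrl.camera(n); cv2.imwrite(f'pics/{sys.argv[1]}_{n}.png',p['img'][:,:,::-1])
    print(n,p['vfov'],p['cx'],p['cy'],np.round(p['rvec'],4),np.round(p['tvec'],4))
    for t in ['canister','cap','board','mug','candle','jar','neck_root','cap_top']:
        try:
            r=ctrl.boxes_of(t,p); print(t,[(np.round(q['point'],1).tolist(),round(q['confidence'],2)) for q in r[:3]])
        except Exception as e: print(t,e)
print(ctrl.get_obs())
E
python3 look.py a scene top wrist
```

```text
pics
scene 53.63502537860844 282.37106664693925 211.1434618890122 [ 0.7252  2.6333 -1.0552] [ 0.4599 -0.0946  1.2109]
canister [([257.7, 201.9], 0.89)]
cap [([255.0, 160.1], 0.88)]
board [([363.6, 322.7], 0.7)]
mug [([342.1, 220.2], 0.79)]
candle [([230.5, 341.9], 0.93)]
jar [([192.8, 259.6], 0.69), ([231.8, 338.4], 0.18)]
neck_root [([256.3, 201.6], 0.73)]
cap_top [([255.9, 161.0], 0.63)]
top 51.68289601150423 274.94114107673533 211.81131690929328 [ 2.1484 -2.1614  0.1446] [-0.0165  0.5709  0.9896]
canister [([322.6, 238.9], 0.59)]
cap [([339.1, 226.4], 0.86)]
board [([165.9, 245.7], 0.95), ([194.1, 134.7], 0.7)]
mug [([259.6, 296.9], 0.66)]
candle [([193.9, 135.5], 0.72)]
jar [([281.9, 136.7], 0.71), ([336.6, 226.7], 0.4)]
neck_root [([326.0, 237.5], 0.61)]
cap_top [([341.0, 228.0], 0.8)]
wrist 65.70646984690485 276.116421024737 213.82818830561135 [-2.4443 -1.6362 -0.1913] [-0.5489 -0.0236  0.3893]
canister []
cap []
board []
mug []
candle []
jar []
neck_root []
cap_top []
{'time_s': 1.35, 'qpos': array([ 1.11339964e+00,  2.99888742e-01,  1.52098709e+00,  2.15879900e-05,
        1.32070127e+00, -6.65639033e-02]), 'joint_vel': array([-0.00092051, -0.00118979, -0.00069629, -0.00042394, -0.0003357 ,
        0.00024679]), 'tau': array([-7.32173376e-04, -5.31661069e+01, -3.52914369e+01,  7.08565232e-02,
        2.12978903e-02, -2.44283433e-05]), 'ee_pos': array([0.20950456, 0.50853036, 0.21345723]), 'eef_rot': array([-1.57077941e+00,  1.98354442e-05, -3.90838122e-01]), 'force': array([ 0.73233973, -0.24802674, -0.49331626]), 'moment': array([-0.00382516,  0.04474874,  0.04827861]), 'grip_width': 0.09396397446565377}
```

View pics/a_scene.png

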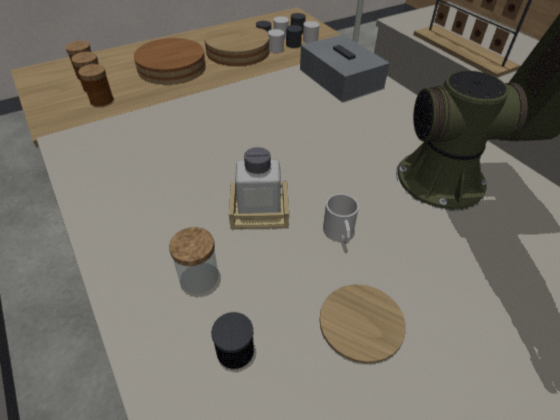

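View pics/a_top.png

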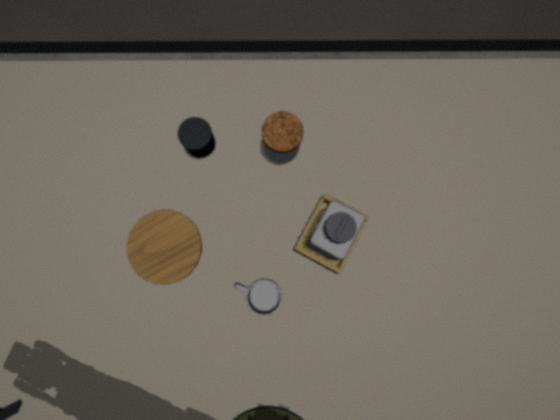

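```bash
cat > geo.py <<'E'
import cv2,numpy as np
def K(p):
    f=p['img'].shape[0]/2/np.tan(np.radians(p['vfov'])/2)
    return np.array([[f,0,p['cx']],[0,f,p['cy']],[0,0,1]])
def onz(p,uv,z):
    R=cv2.Rodrigues(np.array(p['rvec'],float))[0];t=np.array(p['tvec'],float).ravel();C=-R.T@t
    uv=np.atleast_2d(uv);d=np.c_[uv,np.ones(len(uv))]@np.linalg.inv(K(p)).T@R
    return C+d*((z-C[2])/d[:,2])[:,None]
def proj(p,X):
    return cv2.projectPoints(np.atleast_2d(np.array(X,float)),np.array(p['rvec'],float),np.array(p['tvec'],float),K(p),None)[0][:,0]
E
cat > m.py <<'E'
import cv2,numpy as np
from geo import *
from station import ctrl
for n in ['top','scene']:
    p=ctrl.camera(n)
    for t,z in [('cap',.188),('board',.016),('mug',.09),('candle',.087),('jar',.125)]:
        r=ctrl.trace(t,p)
        if not r: print(n,t,'none');continue
        m=r[0]['pixels'].astype(np.uint8); ys,xs=np.nonzero(m)
        w=onz(p,[[xs.mean(),ys.mean()]],z)[0]
        print(n,t,round(r[0]['confidence'],2),m.sum(),np.round(w,4), 'ext',np.ptp(onz(p,np.c_[xs,ys],z),axis=0).round(3))
        if t in('cap','board'): cv2.imwrite(f'pics/m_{n}_{t}.png',m*255)
    if n=='top':
        c=p['img'][180:285,280:385,::-1]; cv2.imwrite('pics/crop.png',cv2.resize(c,None,fx=5.5,fy=5.5,interpolation=cv2.INTER_CUBIC))
    if n=='scene':
        c=p['img'][140:235,210:310,::-1]; cv2.imwrite('pics/crops.png',cv2.resize(c,None,fx=6,fy=6,interpolation=cv2.INTER_CUBIC))
    np.savez(f'{n}.npz',**p)
E
python3 m.py
```

```text
top cap 0.86 798 [ 0.5193 -0.1487  0.188 ] ext [0.061 0.065 0.   ]
top board 0.96 4429 [0.492  0.2479 0.016 ] ext [0.177 0.178 0.   ]
top mug 0.76 1156 [0.3774 0.01   0.09  ] ext [0.08  0.103 0.   ]
top candle 0.94 1140 [0.7399 0.1607 0.087 ] ext [0.095 0.086 0.   ]
top jar 0.7 1664 [ 0.7288 -0.0345  0.125 ] ext [0.112 0.091 0.   ]
scene cap 0.81 668 [ 0.5254 -0.1346  0.188 ] ext [0.082 0.095 0.   ]
scene board 0.6 5210 [0.4976 0.2558 0.016 ] ext [0.178 0.177 0.   ]
scene mug 0.78 1383 [0.4044 0.0394 0.09  ] ext [0.127 0.14  0.   ]
scene candle 0.83 1910 [0.7558 0.1861 0.087 ] ext [0.083 0.109 0.   ]
scene jar 0.62 2514 [0.7519 0.0081 0.125 ] ext [0.102 0.167 0.   ]
```

View pics/crop.png

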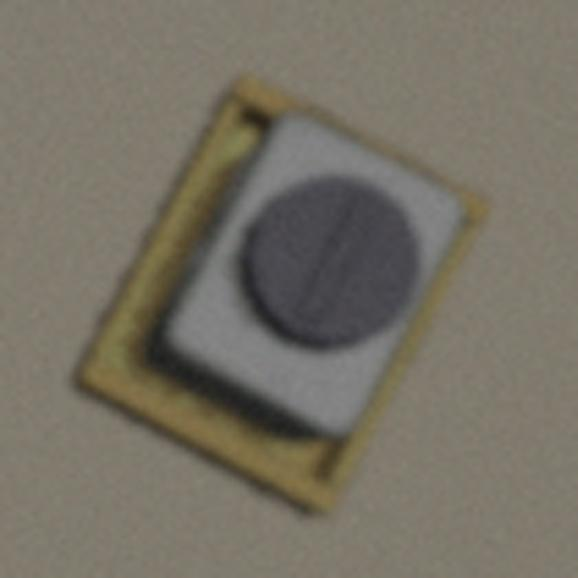

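View pics/crops.png

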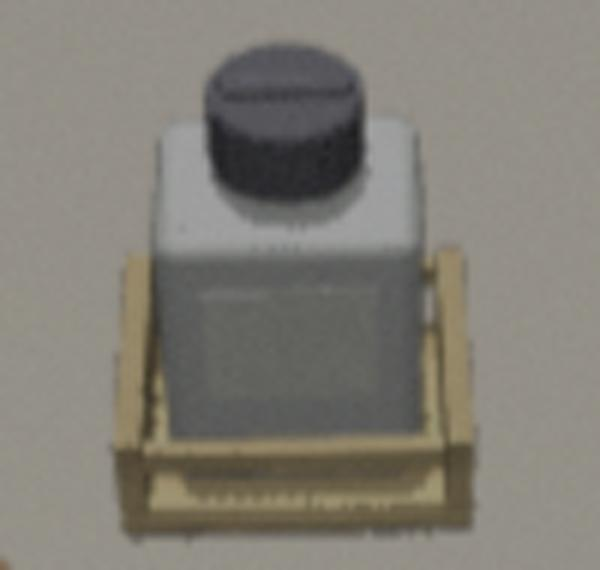

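```bash
cat > fit.py <<'E'
from geo import *
from scipy.optimize import least_squares
T=dict(np.load('top.npz'));S=dict(np.load('scene.npz'))
T={k:v for k,v in T.items()};
for p in(T,S):
    for k in('vfov','cx','cy'):p[k]=float(p[k])
tc=lambda a:np.array(a)/5.5+[280,180]-.5+.5/5.5
sc=lambda a:np.array(a)/6+[210,140]-.5+.5/6
cad=tc([(245,76),(490,208),(325,514),(80,382)])
W=onz(T,cad,.055);print('top caddy',W.round(4),W.mean(0).round(4));
for i in range(4):
    d=W[(i+1)%4]-W[i];print(np.linalg.norm(d).round(4),np.degrees(np.arctan2(d[1],d[0])).round(1))
print('ridge',[ (lambda d:np.degrees(np.arctan2(d[1],d[0])))(np.subtract(*onz(T,tc([(352,195),(303,312)]),.194)[:2])),(lambda d:np.degrees(np.arctan2(d[1],d[0])))(np.subtract(*onz(S,sc([(355,93),(222,96)]),.194)))])
print('cap top: top',onz(T,tc([(332,260)]),.192),'scene',onz(S,sc([(285,92)]),.192))
s=onz(S,sc([(470,250),(118,250),(113,447),(472,447)]),.055);print('scene caddy',s.round(4),s.mean(0))
E
python3 fit.py
```

```text
top caddy [[ 0.6113 -0.1353  0.055 ]
 [ 0.5541 -0.2378  0.055 ]
 [ 0.4264 -0.1647  0.055 ]
 [ 0.4818 -0.0635  0.055 ]] [ 0.5184 -0.1503  0.055 ]
0.1173 -119.2
0.1471 150.2
0.1153 61.3
0.1481 -29.0
ridge [np.float64(-23.933710547362132), np.float64(151.95528788646973)]
cap top: top [[ 0.5192728 -0.1492969  0.192    ]] scene [[ 0.51938346 -0.14896874  0.192     ]]
scene caddy [[ 0.4226 -0.1627  0.055 ]
 [ 0.5579 -0.2415  0.055 ]
 [ 0.6129 -0.1338  0.055 ]
 [ 0.4854 -0.0591  0.055 ]] [ 0.51970793 -0.14926497  0.055     ]
```

Call:
play_rows(twist=[[0,0,-0.09],[0,0,-0.09],[0,0,-0.09],[0,0,-0.09],[0,0,-0.09],[0,0,-0.09],[0,0,-0.09],[0,0,-0.09],[0,0,-0.09],[0,0,-0.09],[0,0,-0.09],[0,0,-0.09]], travel=[[0.26,-0.55,0.1],[0.26,-0.55,0.1],[0.26,-0.55,0.1],[0.26,-0.55,0.1],[0.26,-0.55,0.1],[0.26,-0.55,0.1],[0.26,-0.55,0.1],[0.26,-0.55,0.1],[0.26,-0.55,0.1],[0.26,-0.55,0.1],[0.26,-0.55,0.1],[0.26,-0.55,0.1]], grip=[-1,-1,-1,-1,-1,-1,-1,-1,-1,-1,-1,-1], force=60)

```text
time_s: 3.15
ee_pos: [0.3658, 0.1774, 0.2738]
eef_rot: [-1.57, 0.0, -2.093]
force: [0.5, 0.7, 0.1]
grip_width: 0.0939
```

Call:
play_rows(twist=[[0,0,0],[0,0,0],[0,0,0],[0,0,0],[0,0,0],[0,0,0],[0,0,0],[0,0,0],[0,0,0],[0,0,0],[0,0,0],[0,0,0]], travel=[[0.256,-0.544,-0.05],[0.256,-0.544,-0.05],[0.256,-0.544,-0.05],[0.256,-0.544,-0.05],[0.256,-0.544,-0.05],[0.256,-0.544,-0.05],[0.256,-0.544,-0.05],[0.256,-0.544,-0.05],[0.256,-0.544,-0.05],[0.256,-0.544,-0.05],[0.256,-0.544,-0.05],[0,0,0]], grip=[-1,-1,-1,-1,-1,-1,-1,-1,-1,-1,-1,-1])

```text
time_s: 4.35
ee_pos: [0.5068, -0.1231, 0.2451]
eef_rot: [-1.572, -0.001, -2.09]
force: [-0.1, -0.1, -0.1]
grip_width: 0.0944
```

```bash
cat > w.py <<'E'
import sys,cv2
from station import ctrl
from geo import *
for n in sys.argv[2:]:
    p=ctrl.camera(n)
    cv2.imwrite(f'pics/{sys.argv[1]}_{n}.png',p['img'][:,:,::-1]); np.savez(f'{sys.argv[1]}_{n}.npz',**p)
print(ctrl.get_obs())
E
python3 w.py b wrist top
```

```text
{'time_s': 4.45, 'qpos': array([-3.04726642e-01,  2.10093927e-01,  1.55789643e+00,  1.25658061e-04,
        1.37427458e+00,  2.12642023e-01]), 'joint_vel': array([ 0.02407385, -0.02102131,  0.01160537,  0.0011555 ,  0.00073197,
        0.00465984]), 'tau': array([-1.43396247e+00, -4.72867656e+01, -3.64611983e+01,  1.08987905e-02,
       -4.64766368e-02, -1.22053921e-01]), 'ee_pos': array([ 0.50618075, -0.12080382,  0.24565657]), 'eef_rot': array([-1.57147947e+00, -2.14320412e-05, -2.08818956e+00]), 'force': array([0.53479072, 1.04314295, 1.04975145]), 'moment': array([-0.08227041,  0.15350706,  0.00498912]), 'grip_width': 0.09422283856812137}
```

View pics/b_wrist.png

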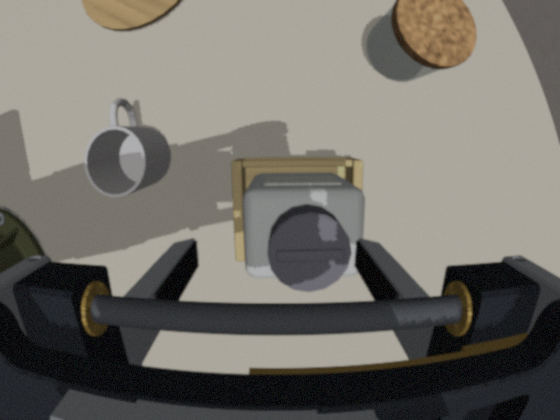

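```bash
cat >> geo.py <<'E'
def fish_onz(p,uv,z):
    f=p['img'].shape[0]/2/np.tan(np.radians(float(p['vfov']))/2)
    R=cv2.Rodrigues(np.array(p['rvec'],float))[0];t=np.array(p['tvec'],float).ravel();C=-R.T@t
    o=[]
    for u,v in np.atleast_2d(uv):
        a=np.array([u-p['cx'],v-p['cy']],float);r=np.linalg.norm(a);th=r/f
        d=R.T@np.r_[a/r*np.sin(th),np.cos(th)]
        o.append(C+d*(z-C[2])/d[2])
    return np.array(o)
E
python3 - <<'E'
from geo import *
p=dict(np.load('b_wrist.npz'))
print(fish_onz(p,[(314,246),(309,250)],.192), 'ridge',fish_onz(p,[(276,256),(345,256)],.196))
im=p['img'][190:300,230:370,::-1]
cv2.imwrite('pics/bc.png',cv2.resize(im,None,fx=5.5,fy=5.4,interpolation=cv2.INTER_CUBIC))
E
```

```text
[[ 0.52482998 -0.14688044  0.192     ]
 [ 0.5201938  -0.14777342  0.192     ]] ridge [[ 0.49770436 -0.13846323  0.196     ]
 [ 0.54130504 -0.16394588  0.196     ]]
```

View pics/bc.png

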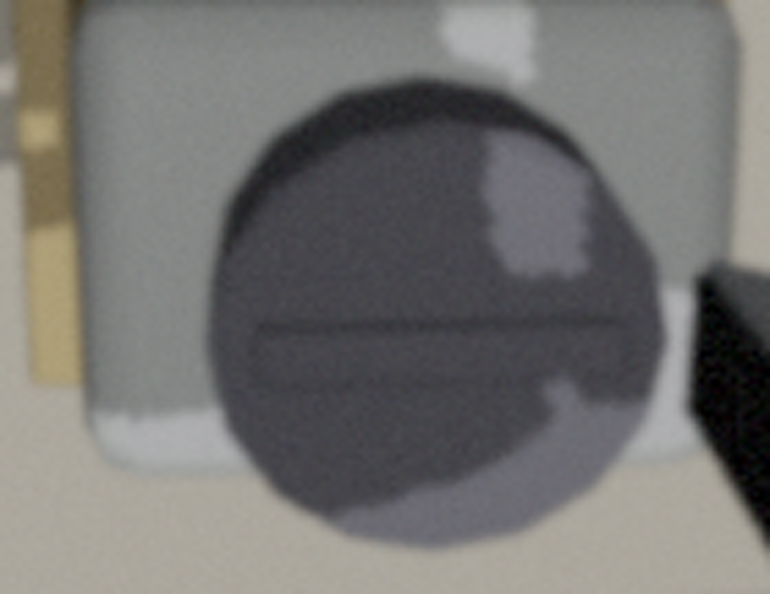

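Call:
play_rows(twist=[[0,0,-0.0625],[0,0,-0.0625],[0,0,0],[0,0,0],[0,0,0],[0,0,0]], travel=[[0.09,-0.19,0],[0.09,-0.19,0],[0.09,-0.18,0],[0,0,0],[0,0,0],[0,0,0]], grip=[-1,-1,-1,-1,-1,-1])

```text
time_s: 5.05
ee_pos: [0.5197, -0.1482, 0.246]
eef_rot: [-1.571, 0.0, -2.282]
force: [-0.1, 0.0, -0.1]
grip_width: 0.0939
```

Call:
play_rows(twist=[[0,0,0],[0,0,0],[0,0,0],[0,0,0],[0,0,0],[0,0,0],[0,0,0],[0,0,0],[0,0,0],[0,0,0]], travel=[[0,0,-0.19],[0,0,-0.19],[0,0,-0.19],[0,0,-0.19],[0,0,-0.19],[0,0,-0.19],[0,0,-0.19],[0,0,-0.19],[0,0,0],[0,0,0]], grip=[-1,-1,-1,-1,-1,-1,-1,-1,-1,-1])

```text
time_s: 6.05
ee_pos: [0.5199, -0.1487, 0.17]
eef_rot: [-1.571, -0.0, -2.284]
force: [1.0, -0.4, 0.2]
grip_width: 0.0939
```

```bash
python3 w.py c wrist scene
```

```text
{'time_s': 6.15, 'qpos': array([-3.46347542e-01,  3.18173291e-01,  1.60062887e+00,  2.53107369e-05,
        1.22198243e+00,  3.66460391e-01]), 'joint_vel': array([-8.38617551e-04, -2.78593324e-03, -1.21460825e-03, -3.14234257e-04,
        4.73395366e-05,  1.69571581e-03]), 'tau': array([-7.53250555e-03, -5.24328697e+01, -3.36816394e+01,  7.02330703e-02,
       -1.70408509e-02, -1.21802641e-04]), 'ee_pos': array([ 0.52002412, -0.14875683,  0.17041742]), 'eef_rot': array([-1.57005044e+00,  3.11753091e-04, -2.28361278e+00]), 'force': array([-0.05680251,  0.6722628 , -0.60262115]), 'moment': array([-0.1004047 ,  0.09133282, -0.00635387]), 'grip_width': 0.09374323550102313}
```

View pics/c_wrist.png

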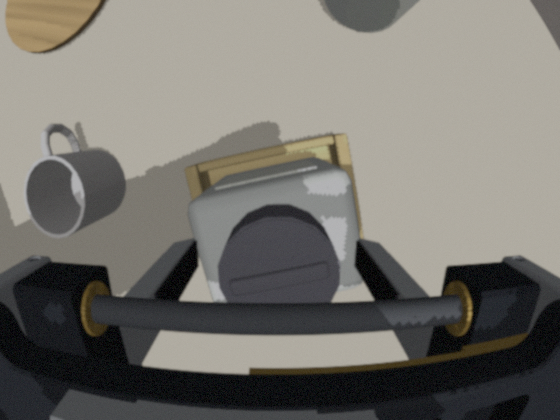

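View pics/c_scene.png

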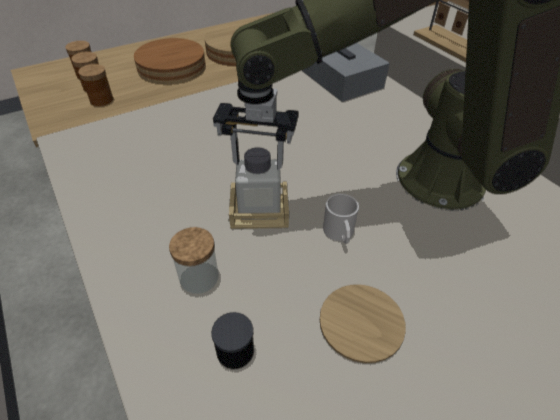

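Call:
play_rows(twist=[[0,0,0],[0,0,0],[0,0,0],[0,0,0],[0,0,0],[0,0,0]], travel=[[0,0,0],[0,0,0],[0,0,0],[0,0,0],[0,0,0],[0,0,0]], grip=[1,1,1,1,1,1], force=60)

```text
time_s: 6.75
ee_pos: [0.5202, -0.1491, 0.1701]
eef_rot: [-1.569, 0.0, -2.284]
force: [3.9, -4.7, -1.7]
grip_width: 0.062
```

Call:
play_rows(twist=[[0,0,0],[0,0,0],[0,0,0],[0,0,0]], travel=[[0,0,-0.02],[0,0,-0.02],[0,0,0],[0,0,0]], grip=[1,1,1,1])

```text
time_s: 7.15
ee_pos: [0.5203, -0.1491, 0.169]
eef_rot: [-1.569, 0.0, -2.284]
force: [-0.3, -1.6, 8.5]
grip_width: 0.0615
```

Call:
play_rows(twist=[[0,0,0],[0,0,0],[0,0,0],[0,0,0]], travel=[[0,0,-0.02],[0,0,-0.02],[0,0,0],[0,0,0]], grip=[1,1,1,1])

```text
time_s: 7.55
ee_pos: [0.5203, -0.1491, 0.1672]
eef_rot: [-1.569, 0.0, -2.284]
force: [-0.9, -2.7, 9.5]
grip_width: 0.0616
```

Call:
play_rows(twist=[[0,0,0],[0,0,0],[0,0,0],[0,0,0]], travel=[[0,0,-0.02],[0,0,-0.02],[0,0,0],[0,0,0]], grip=[1,1,1,1])

```text
time_s: 7.95
ee_pos: [0.5203, -0.149, 0.1653]
eef_rot: [-1.569, 0.0, -2.284]
force: [-1.9, -1.9, 11.1]
grip_width: 0.0615
```

Call:
play_rows(twist=[[0,0,0],[0,0,0],[0,0,0],[0,0,0]], travel=[[0,0,-0.02],[0,0,-0.02],[0,0,0],[0,0,0]], grip=[1,1,1,1])

```text
time_s: 8.35
ee_pos: [0.5203, -0.1491, 0.1635]
eef_rot: [-1.568, 0.001, -2.284]
force: [-3.7, -1.7, 12.5]
grip_width: 0.0614
```

Call:
play_rows(twist=[[0,0,0],[0,0,0],[0,0,0],[0,0,0]], travel=[[0,0,-0.02],[0,0,-0.02],[0,0,0],[0,0,0]], grip=[1,1,1,1])

```text
time_s: 8.75
ee_pos: [0.5203, -0.1491, 0.162]
eef_rot: [-1.568, 0.001, -2.284]
force: [-5.5, -0.9, 18.1]
grip_width: 0.0616
```

Call:
play_rows(twist=[[0,0,0],[0,0,0],[0,0,0],[0,0,0]], travel=[[0,0,-0.02],[0,0,-0.02],[0,0,0],[0,0,0]], grip=[1,1,1,1])

```text
time_s: 9.15
ee_pos: [0.5204, -0.1491, 0.1619]
eef_rot: [-1.567, 0.001, -2.284]
force: [-14.3, 2.7, 37.4]
grip_width: 0.0616
```

Call:
play_rows(twist=[[0,0,0],[0,0,0],[0,0,0.05],[0,0,0.05],[0,0,0],[0,0,0]], travel=[[0,0,0.024],[0,0,0],[0,0,0],[0,0,0],[0,0,0],[0,0,0]], grip=[1,1,1,1,1,1])

```text
time_s: 9.75
ee_pos: [0.521, -0.1488, 0.162]
eef_rot: [-1.566, 0.001, -2.126]
force: [-2.9, 1.6, 22.6]
grip_width: 0.0615
```

```bash
python3 w.py d wrist
```

```text
{'time_s': 9.8, 'qpos': array([-3.45955426e-01,  3.26664657e-01,  1.61005411e+00,  4.33309862e-04,
        1.20007869e+00,  2.09259172e-01]), 'joint_vel': array([-0.00071177, -0.00068184, -0.00030807,  0.00151272,  0.00010171,
        0.00083557]), 'tau': array([ -1.00185513, -40.97635031, -25.8795476 ,  -0.1994618 ,
        -0.98141938,   0.10002576]), 'ee_pos': array([ 0.52103387, -0.14878976,  0.16202292]), 'eef_rot': array([-1.56618982e+00,  1.39191603e-03, -2.12616373e+00]), 'force': array([-2.0192913 ,  2.10106273, 22.69750084]), 'moment': array([0.44758281, 0.79622422, 0.09747874]), 'grip_width': 0.061642709145800445}
```

View pics/d_wrist.png

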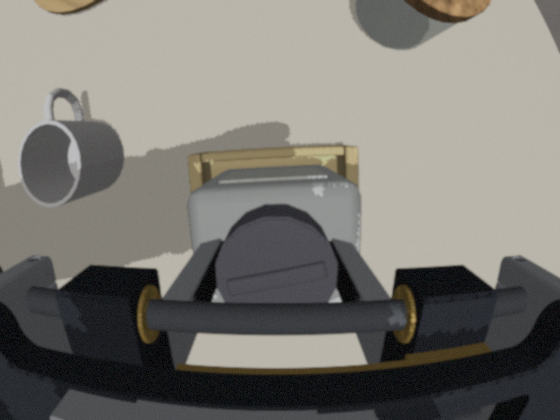

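Call:
play_rows(twist=[[0,0,0.08],[0,0,0.08],[0,0,0.08],[0,0,0.08],[0,0,0.08],[0,0,0.08],[0,0,0],[0,0,0]], travel=[[0,0,0],[0,0,0],[0,0,0],[0,0,0],[0,0,0],[0,0,0],[0,0,0],[0,0,0]], grip=[1,1,1,1,1,1,1,1])

```text
time_s: 10.6
ee_pos: [0.5211, -0.1486, 0.162]
eef_rot: [-1.566, -0.002, -1.372]
force: [-2.1, 3.7, 22.8]
grip_width: 0.0612
```

```bash
python3 w.py e wrist
```

```text
{'time_s': 10.65, 'qpos': array([-3.45707766e-01,  3.26689530e-01,  1.61002837e+00,  7.93223825e-04,
        1.19994005e+00, -5.44746317e-01]), 'joint_vel': array([ 5.79789302e-04, -1.71158671e-03, -9.34928114e-05, -2.73646371e-05,
       -4.51225545e-04,  2.46736983e-03]), 'tau': array([-2.00276412e+00, -4.10351336e+01, -2.56853199e+01, -5.99305797e-01,
       -7.94679355e-01,  2.95534974e-02]), 'ee_pos': array([ 0.52114461, -0.1485937 ,  0.16202012]), 'eef_rot': array([-1.56619212, -0.00192361, -1.37204785]), 'force': array([-0.88828307,  3.91159508, 22.51840381]), 'moment': array([0.63342627, 0.53972312, 0.09240982]), 'grip_width': 0.06129429188874428}
```

View pics/e_wrist.png

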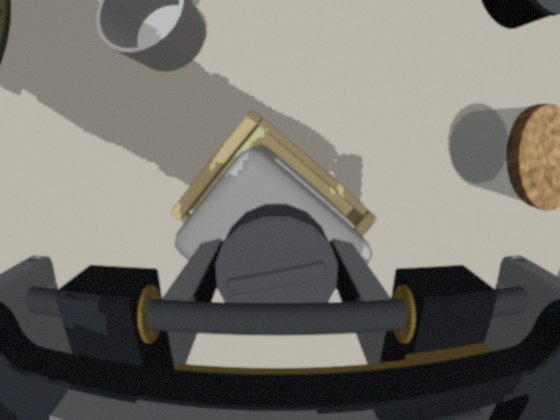

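Call:
play_rows(twist=[[0,0,0.09],[0,0,0.09],[0,0,0.09],[0,0,0.09],[0,0,0.09],[0,0,0.07],[0,0,0],[0,0,0]], travel=[[0,0,0],[0,0,0],[0,0,0],[0,0,0],[0,0,0],[0,0,0],[0,0,0],[0,0,0]], grip=[1,1,1,1,1,1,1,1])

```text
time_s: 11.45
ee_pos: [0.5203, -0.1488, 0.162]
eef_rot: [-1.57, -0.003, -0.555]
force: [-8.0, 2.4, 25.0]
grip_width: 0.0612
```

```bash
python3 w.py f wrist
```

```text
{'time_s': 11.5, 'qpos': array([-3.46228092e-01,  3.26348474e-01,  1.61066333e+00, -2.29719723e-04,
        1.20150740e+00, -1.36162087e+00]), 'joint_vel': array([-0.0007577 , -0.00169356, -0.00107915, -0.00087489,  0.00033449,
        0.0013119 ]), 'tau': array([ -0.20050314, -39.68785644, -27.26370692,   0.35069838,
        -2.27191597,   0.12364848]), 'ee_pos': array([ 0.52033866, -0.14886824,  0.16194599]), 'eef_rot': array([-1.57036793, -0.00305099, -0.55532161]), 'force': array([-7.96542024,  2.56101788, 25.60326822]), 'moment': array([0.35641869, 1.72765046, 0.18302389]), 'grip_width': 0.06187137215640122}
```

View pics/f_wrist.png

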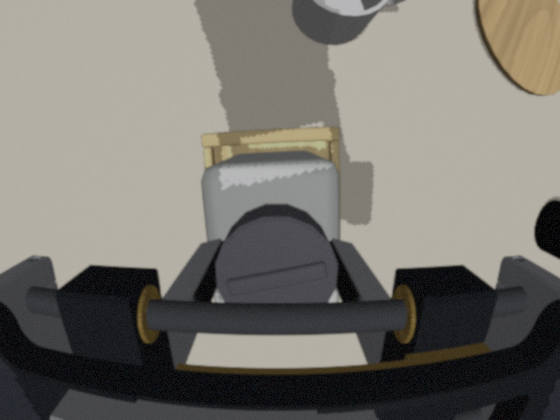

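Call:
play_rows(twist=[[0,0,0.03],[0,0,0],[0,0,0]], travel=[[0,0,0],[0,0,0],[0,0,0]], grip=[1,1,1])

```text
time_s: 11.8
ee_pos: [0.5204, -0.1488, 0.1619]
eef_rot: [-1.57, -0.003, -0.508]
force: [-7.4, 2.0, 25.0]
grip_width: 0.0615
```

```bash
python3 -c "
from station import ctrl;o=ctrl.get_obs();print(o['eef_rot'],o['moment'],o['force'])"
```

```text
[-1.57041149 -0.00301525 -0.50829295] [0.44108002 1.72520418 0.07618307] [-7.43580648  1.98143412 25.00712498]
```

Call:
play_rows(twist=[[0,0,0],[0,0,0],[0,0,0],[0,0,0],[0,0,0],[0,0,0]], travel=[[0,0,0.04],[0,0,0.04],[0,0,0.04],[0,0,0.04],[0,0,0.04],[0,0,0]], grip=[1,1,1,1,1,1])

```text
time_s: 12.4
ee_pos: [0.5203, -0.1488, 0.1703]
eef_rot: [-1.57, -0.002, -0.509]
force: [-1.0, 0.3, 9.8]
grip_width: 0.0616
```

Call:
play_rows(twist=[[0,0,0],[0,0,0],[0,0,0],[0,0,0],[0,0,0],[0,0,0]], travel=[[0,0,0.04],[0,0,0.04],[0,0,0.04],[0,0,0.04],[0,0,0.04],[0,0,0]], grip=[1,1,1,1,1,1])

```text
time_s: 13.0
ee_pos: [0.5196, -0.1486, 0.179]
eef_rot: [-1.571, 0.001, -0.509]
force: [0.4, 0.1, -0.2]
grip_width: 0.0615
```

Call:
play_rows(twist=[[0,0,0],[0,0,0],[0,0,0],[0,0,0],[0,0,0],[0,0,0],[0,0,0],[0,0,0],[0,0,0],[0,0,0]], travel=[[0,0,0.14],[0,0,0.14],[0,0,0.14],[0,0,0.14],[0,0,0.14],[0,0,0.14],[0,0,0.14],[0,0,0.14],[0,0,0.14],[0,0,0]], grip=[1,1,1,1,1,1,1,1,1,1])

```text
time_s: 14.0
ee_pos: [0.5201, -0.1488, 0.2432]
eef_rot: [-1.571, -0.001, -0.509]
force: [0.1, 0.6, -1.3]
grip_width: 0.0617
```

```bash
python3 w.py g wrist scene
```

```text
{'time_s': 14.1, 'qpos': array([-3.46302022e-01,  2.57997415e-01,  1.50732656e+00,  2.70383161e-05,
        1.37630686e+00, -1.40850259e+00]), 'joint_vel': array([-0.00051105,  0.00695321,  0.00652667,  0.0004758 , -0.00330068,
        0.00053974]), 'tau': array([ 9.11789975e-03, -5.24313211e+01, -3.68156219e+01, -3.87067688e-03,
        1.27253914e-01, -1.67637054e-04]), 'ee_pos': array([ 0.51978079, -0.14864215,  0.24209346]), 'eef_rot': array([-1.57077632e+00,  4.19665890e-05, -5.08600988e-01]), 'force': array([ 0.38877874, -0.10421993, -1.57178513]), 'moment': array([-0.00576903, -0.03244397,  0.0054082 ]), 'grip_width': 0.06169579944166791}
```

View pics/g_scene.png

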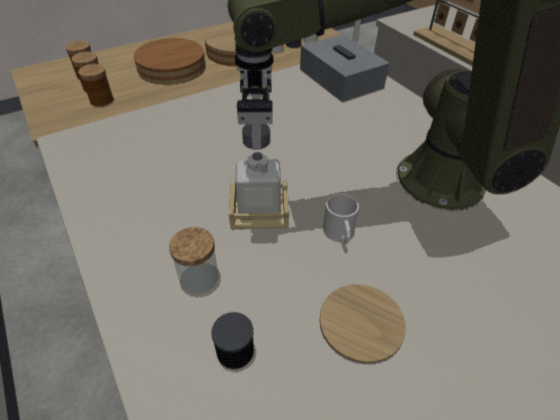

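View pics/g_wrist.png

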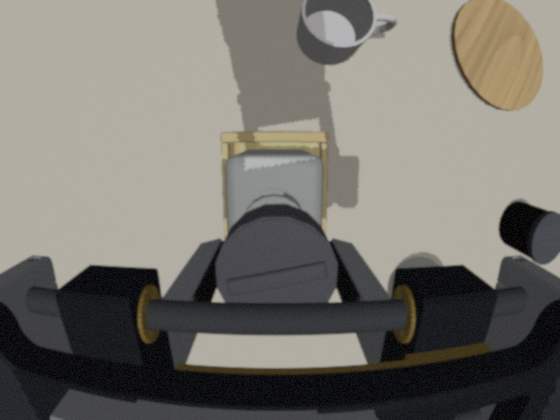

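Call:
play_rows(twist=[[0,0,0],[0,0,0],[0,0,0],[0,0,0],[0,0,0],[0,0,0],[0,0,0],[0,0,0],[0,0,0],[0,0,0]], travel=[[-0.026,0.2,0],[-0.026,0.4,0],[-0.026,0.4,0],[-0.026,0.4,0],[-0.026,0.4,0],[-0.026,0.4,0],[-0.026,0.4,0],[-0.026,0.4,0],[-0.026,0.4,0],[-0.026,0.4,0]], grip=[1,1,1,1,1,1,1,1,1,1])

```text
time_s: 15.1
ee_pos: [0.5063, 0.0427, 0.2418]
eef_rot: [-1.571, 0.001, -0.508]
force: [-0.5, 0.7, -0.4]
grip_width: 0.0616
```

Call:
play_rows(twist=[[0,0,0],[0,0,0],[0,0,0],[0,0,0],[0,0,0],[0,0,0],[0,0,0],[0,0,0],[0,0,0],[0,0,0],[0,0,0],[0,0,0]], travel=[[-0.026,0.4,0],[-0.026,0.4,0],[-0.026,0.4,0],[-0.026,0.4,0],[-0.026,0.4,0],[-0.026,0.4,0],[-0.026,0.4,0],[-0.026,0.4,0],[-0.026,0.4,0],[-0.026,0.4,0],[0,0.2,0],[0,0,0]], grip=[1,1,1,1,1,1,1,1,1,1,1,1])

```text
time_s: 16.3
ee_pos: [0.4933, 0.2523, 0.2418]
eef_rot: [-1.571, 0.0, -0.507]
force: [0.2, -1.3, -1.0]
grip_width: 0.0615
```

Call:
play_rows(twist=[[0,0,0],[0,0,0],[0,0,0],[0,0,0],[0,0,0],[0,0,0],[0,0,0],[0,0,0],[0,0,0],[0,0,0],[0,0,0],[0,0,0]], travel=[[0,0,-0.38],[0,0,-0.38],[0,0,-0.38],[0,0,-0.38],[0,0,-0.38],[0,0,-0.38],[0,0,-0.38],[0,0,-0.38],[0,0,-0.38],[0,0,-0.38],[0,0,-0.1],[0,0,0]], grip=[1,1,1,1,1,1,1,1,1,1,1,1])

```text
time_s: 17.5
ee_pos: [0.4937, 0.2507, 0.0469]
eef_rot: [-1.572, 0.001, -0.509]
force: [0.1, 0.3, -0.9]
grip_width: 0.0612
```

```bash
python3 w.py h scene top; python3 - <<'E'
from geo import *
p=dict(np.load('h_scene.npz'));im=p['img'][235:375,280:450,::-1]
cv2.imwrite('pics/hs.png',cv2.resize(im,None,fx=4.2,fy=4.2,interpolation=cv2.INTER_CUBIC))
E
```

```text
{'time_s': 17.6, 'qpos': array([ 4.04200717e-01,  5.00606305e-01,  1.65930299e+00, -4.53040675e-05,
        9.80614011e-01, -6.57687288e-01]), 'joint_vel': array([ 0.00499656, -0.00670551, -0.00483966, -0.00085402, -0.0020032 ,
        0.00165251]), 'tau': array([-9.87400487e-02, -5.73772717e+01, -2.86785686e+01,  3.58820474e-02,
        3.96226149e-02, -6.40813523e-03]), 'ee_pos': array([0.49425002, 0.25121434, 0.04806503]), 'eef_rot': array([-1.56997306e+00, -6.83490733e-04, -5.08883411e-01]), 'force': array([-0.99437985, -0.5716073 , -0.56082558]), 'moment': array([-0.03033835,  0.00844905, -0.00509932]), 'grip_width': 0.06177326995368747}
```

View pics/hs.png

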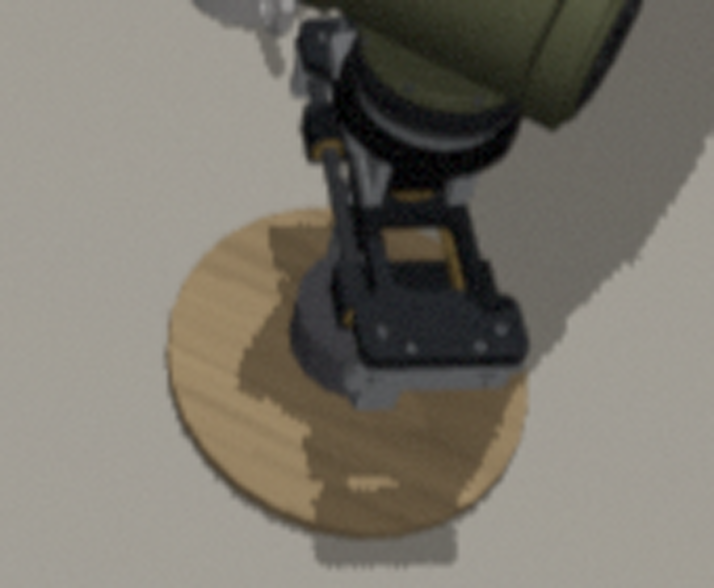

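Call:
play_rows(twist=[[0,0,0],[0,0,0],[0,0,0],[0,0,0],[0,0,0],[0,0,0],[0,0,0],[0,0,0]], travel=[[0,0,-0.06],[0,0,-0.06],[0,0,-0.06],[0,0,-0.06],[0,0,-0.06],[0,0,-0.06],[0,0,0],[0,0,0]], grip=[1,1,1,1,1,1,1,1])

```text
time_s: 18.4
ee_pos: [0.4938, 0.2513, 0.0291]
eef_rot: [-1.571, 0.0, -0.509]
force: [-0.6, -0.5, -1.3]
grip_width: 0.0614
```

Call:
play_rows(twist=[[0,0,0],[0,0,0],[0,0,0],[0,0,0]], travel=[[0,0,-0.02],[0,0,-0.02],[0,0,0],[0,0,0]], grip=[1,1,1,1])

```text
time_s: 18.8
ee_pos: [0.4938, 0.2513, 0.0271]
eef_rot: [-1.571, -0.0, -0.509]
force: [0.4, -0.2, -0.9]
grip_width: 0.0615
```

Call:
play_rows(twist=[[0,0,0],[0,0,0],[0,0,0]], travel=[[0,0,-0.02],[0,0,0],[0,0,0]], grip=[1,1,1])

```text
time_s: 19.1
ee_pos: [0.4938, 0.2513, 0.0261]
eef_rot: [-1.571, 0.0, -0.509]
force: [-0.6, 0.2, -0.4]
grip_width: 0.0615
```

Call:
play_rows(twist=[[0,0,0],[0,0,0],[0,0,0]], travel=[[0,0,-0.01],[0,0,0],[0,0,0]], grip=[1,1,1])

```text
time_s: 19.4
ee_pos: [0.4939, 0.2513, 0.026]
eef_rot: [-1.571, -0.0, -0.509]
force: [-1.9, -1.1, 4.9]
grip_width: 0.061
```

Call:
play_rows(twist=[[0,0,0],[0,0,0],[0,0,0],[0,0,0],[0,0,0],[0,0,0],[0,0,0],[0,0,0]], travel=[[0,0,0.008],[0,0,0],[0,0,0],[0,0,0],[0,0,0],[0,0,0],[0,0,0],[0,0,0]], grip=[1,-0.35,-0.5,-0.6,-0.7,-0.8,-1,-1])

```text
time_s: 20.2
ee_pos: [0.4938, 0.2513, 0.026]
eef_rot: [-1.571, -0.0, -0.509]
force: [-0.2, 0.4, -0.5]
grip_width: 0.0937
```

```bash
python3 w.py i wrist
```

```text
{'time_s': 20.25, 'qpos': array([ 4.04647706e-01,  5.34609617e-01,  1.66871483e+00,  3.15551138e-05,
        9.38266994e-01, -6.57512097e-01]), 'joint_vel': array([ 0.00084804,  0.00162219, -0.00012618,  0.00203519,  0.00246039,
        0.00185084]), 'tau': array([-4.73347463e-04, -5.88367653e+01, -2.80206227e+01,  3.95522523e-02,
        5.82333875e-02, -1.09667230e-04]), 'ee_pos': array([0.49381593, 0.25131547, 0.02603247]), 'eef_rot': array([-1.57077981e+00,  1.94030723e-05, -5.08655178e-01]), 'force': array([ 0.24233338, -0.20706977, -0.25642056]), 'moment': array([-0.01166327, -0.05520915, -0.02411256]), 'grip_width': 0.0938465428051306}
```

View pics/i_wrist.png

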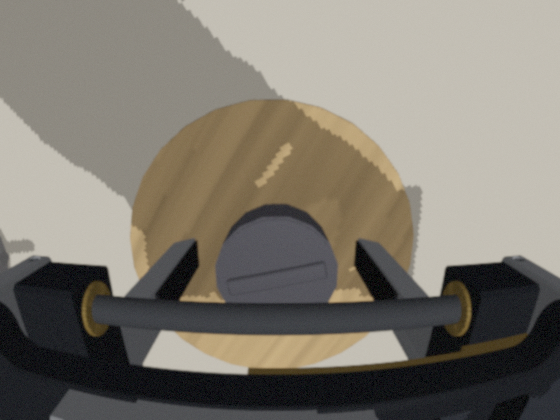

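The cap (pixels about 275,265) stands on the board between the opened fingers. I'll rise straight up, clear of it.

Call:
play_rows(twist=[[0,0,0],[0,0,0],[0,0,0],[0,0,0],[0,0,0],[0,0,0],[0,0,0],[0,0,0],[0,0,0],[0,0,0],[0,0,0],[0,0,0]], travel=[[0,0,0.1],[0,0,0.2],[0,0,0.4],[0,0,0.5],[0,0,0.5],[0,0,0.5],[0,0,0.5],[0,0,0.5],[0,0,0.5],[0,0,0.3],[0,0,0],[0,0,0]], grip=[-1,-1,-1,-1,-1,-1,-1,-1,-1,-1,-1,-1])

```text
time_s: 21.45
ee_pos: [0.4936, 0.2512, 0.226]
eef_rot: [-1.571, -0.0, -0.509]
force: [0.4, -0.5, -0.1]
grip_width: 0.0942
```

Call:
play_rows(twist=[[0,0,0],[0,0,0],[0,0,0],[0,0,0],[0,0,0],[0,0,0],[0,0,0],[0,0,0],[0,0,0],[0,0,0]], travel=[[-0.3,-0.3,0],[-0.3,-0.3,0],[-0.3,-0.3,0],[-0.3,-0.3,0],[-0.3,-0.3,0],[-0.3,-0.3,0],[-0.3,-0.3,0],[0,0,0],[0,0,0],[0,0,0]], grip=[-1,-1,-1,-1,-1,-1,-1,-1,-1,-1])

```text
time_s: 22.45
ee_pos: [0.3891, 0.1466, 0.2257]
eef_rot: [-1.571, 0.0, -0.509]
force: [1.0, -0.4, 0.4]
grip_width: 0.0943
```

```bash
python3 m.py; python3 w.py j scene top
```

```text
top cap 0.77 626 [0.4866 0.2106 0.188 ] ext [0.052 0.056 0.   ]
top board 0.55 2955 [0.5102 0.242  0.016 ] ext [0.149 0.178 0.   ]
top mug 0.74 1193 [0.3783 0.0102 0.09  ] ext [0.082 0.108 0.   ]
top candle 0.74 1218 [0.7406 0.1611 0.087 ] ext [0.098 0.086 0.   ]
top jar 0.58 1743 [ 0.7283 -0.0352  0.125 ] ext [0.117 0.093 0.   ]
scene cap 0.81 868 [0.5712 0.3089 0.188 ] ext [0.061 0.056 0.   ]
scene board 0.74 4301 [0.5002 0.2582 0.016 ] ext [0.179 0.179 0.   ]
scene mug 0.6 1325 [0.4046 0.0393 0.09  ] ext [0.125 0.136 0.   ]
scene candle 0.93 2048 [0.756  0.1864 0.087 ] ext [0.086 0.112 0.   ]
scene jar 0.89 2496 [0.7515 0.0081 0.125 ] ext [0.103 0.169 0.   ]
{'time_s': 23.15, 'qpos': array([ 2.71700415e-01, -1.73238640e-02,  1.85308439e+00, -1.29371632e-05,
        1.30587023e+00, -7.90401783e-01]), 'joint_vel': array([ 0.0004    , -0.00126501,  0.00087445,  0.00086269,  0.00059981,
        0.00016668]), 'tau': array([ 9.45703679e-03, -3.39895642e+01, -3.50613999e+01,  3.98435898e-02,
        6.37399033e-02,  3.70203752e-04]), 'ee_pos': array([0.38881216, 0.14630941, 0.22603974]), 'eef_rot': array([-1.57083201e+00,  1.82946735e-05, -5.08690742e-01]), 'force': array([ 0.44415732,  0.65208413, -0.50691385]), 'moment': array([-0.03296693,  0.01860697,  0.00650692]), 'grip_width': 0.09430946024408031}
```

View pics/j_scene.png

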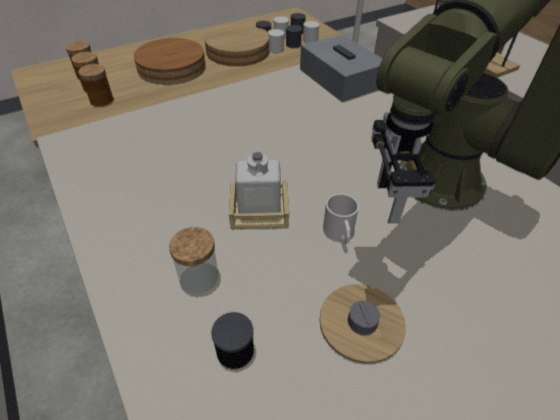

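View pics/j_top.png

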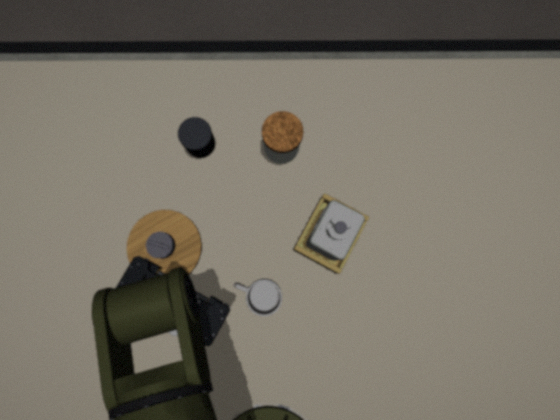

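The scene view shows the cap flat and ridge-up near the board's middle (364,317), and the top view agrees (160,245). The other things have not moved, and the arm is clear of everything.

```bash
python3 -c "
from station import ctrl; print(ctrl.hand_in())"
```

```text
the job is handed in; nothing more can be done
None
```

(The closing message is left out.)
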